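# Post the spent water filter through the sprung flap

## Robot

A 6-joint arm with a two-finger parallel gripper is mounted at the origin on a cart in front of the work surface, level with it; the furniture and walls round the work are solid. World frame = base frame: x ahead of the robot, y to its left, z up, the work surface at z = 0. Lengths are in mm, angles in rad, forces in N, time in s.
With the tool pointing down it reaches from about 400 to 925 mm from the base axis. Payload 12.5 kg.
Tool frame: the origin (TCP) lies midway between the tips of the shut fingers; the grasp point (between the pads) lies 19 mm behind it; z points along the fingers, y is the line along which they close (so a half turn about z gives the same grasp; the last joint's range is limited). The gripper opens to 95 mm and grips with 3 to 60 N. Pads are 20 mm wide; open, the fingers measure 119 mm over their backs; the gripper's body (75 mm by 180 mm) begins 59 mm behind the grasp point.
Start: joints at [1.072, 0.491, 1.559, -0, 1.092, -0.106], TCP at [239.221, 577.426, 214.661] pointing down, gripper open.
Joint ranges: [-3.1, 3.1], [-0.84, 2.19], [0.05, 2.79], [-1.13, 4.28], [0.06, 2.93], [-2.69, 2.69]. Speed limits (rad/s): [2.22, 2.22, 2.79, 3.14, 3.14, 3.14].

## Interface

Orientations are given as [roll, pitch, yaw] about the fixed x, y, z axes, in that order (R = Rz(yaw) Ry(pitch) Rx(roll)).
In Python, from cell import env gives the robot as it stands.
- The arm moves only by the tool arm_command, never from a script. Its argument "targets" is a list of rows, each a list of 5 numbers: the shift along the tool's x, y, z in mm, then the turn about the tool's z in degrees, then the opening, from 0 (shut) to 1 (fully open). In form: [[tx, ty, tz, roll, fingers], ...]. A call has 1 to 5 rows; each row is the pose to reach, as a shift and turn from the pose commanded when the call began, along the tool's axes at that moment; what a row does not reach only later rows make up. A row lasts 1/10 s, in which the tool goes at most 50 mm and 8.59 degrees, less where a joint would pass 70% of its speed; a pose out of reach is approached as far as the arm can. A call with a gripper value outside its range is refused whole. The fingers move at their own pace and stop on an object; the grip force is fixed at half the most. Time passes only in rows, so rows that repeat a pose let the fingers close. It gives the time, the measured TCP pose, the force, the opening and the grip force at its end, in the units of the state.
- env.state(): the state, without advancing time (a new reading comes with each control period).
- env.read_camera(name): name is "scene" or "top" or "wrist"; returns a dict with "frame" (384x512x3 uint8, red, green, blue), "vertical_fov" (degrees; the focal length in pixels is half the picture's height over the tangent of half this angle, whatever the lens; pixels are square), "cx", "cy" (the principal point, pixels), "world_from_camera" (4x4, takes a point from camera to world coordinates); the wrist camera has in their place "hand_eye" (4x4, takes a point from camera to tool coordinates, whose origin is the TCP and whose axes are the flange's). Camera axes: x right, y down, z forward; pixel columns grow to the right and rows downward; lengths in mm; the calibration is good to about 2 mm. The wrist camera is an equidistant fisheye: a pixel r from the principal point sees the ray r / f radians off the axis. A picture is of the moment at which its call begins: read the wrist's pose just before it. There is no depth.
- env.job_done(): hands the job in; it is judged then, once.
The state is a dict: "t": time; "joints": joint angles; "qvel": joint speeds; "tau": joint torques, N m; "eef_pos": TCP position; "tcp_rot": TCP orientation; "ft_force": force on the tool from outside, world axes, zero at the start; "moment": the same for the moment, N m; "opening": opening from 0.0 (shut) to 1.0 (fully open); "grip_force": force on a finger pad.
Only numpy, scipy, OpenCV 4.12 (cv2) and the standard library are available. Lean on these libraries where they do the work, as an engineer would, in place of code of your own. Each camera call takes 0.05 s, during which the arm holds its last target. There are 200 camera calls.

## Task

Pick up the spent water-filter cartridge by its blue pull tab and push it, bottom first, through the green sprung flap of the sloping-faced recycling bin, keeping hold of it while it pushes the flap open, and not opening the flap with the gripper. The cartridge must end up lying or standing free inside the bin with the flap swung shut behind it; leave the bin's neighbours, the jug, the gilt-rimmed glass and the salt shaker, where they stand.

Things in the scene. Friction and masses are not known exactly. Their poses are not given: they have to be found in the camera images.
- bin: fixed empty recycling bin, 190 deep (x) x 170 wide (y) x 239 mm high, clear walls, white hood. Origin: on the worktop straight below the mouth's centre, midway between its sides, 65 mm behind its front; x points to its back, z up. The hood's front is a flat face sloping up to the back at 34 degrees from level, so the straight way in is (0.559, 0, -0.829) in its axes, 34 degrees from vertical.
- mouth (a point): centre of the bin's square mouth, in the plane of the sloping face, 205 mm above the worktop. Axes of the bin. The mouth is 56 x 56 mm clear (one side along the bin's y) through a 5 mm wall, with a green round rim of 10 mm bar standing 5 mm proud of the face.
- flap (a joint): green flap behind the mouth, 70 x 74 x 3 mm, 8.5 mm below the face, hinged along the mouth's upper edge. 0 = shut, grows inwards to 1.45 rad. A light spring shuts it (0.05 N m shut, 0.08 open; 1.5 N at its middle starts it). While open it leans on the cartridge, which slides on by its weight once all but the tab is inside; if it hangs, push the tab's end with closed fingertips.
- filter: spent water-filter cartridge, 0.18 to 0.29 kg, standing upright near the middle of the saucer. Origin: centre of its bottom; z along its axis to the tab. A white round body of diameter 44 mm, 80 mm long (bottom edge tapered to 32 mm over the first 8 mm); on top a blue flat pull tab, 12 mm thick along the cartridge's x, 26 mm wide along its y, from 80 to 114 mm above the origin.
- filter_mid (a point): point on the cartridge's axis 50 mm above its bottom. Axes of the cartridge.
- tab_top (a point): centre of the top end of the blue tab, 114 mm above the cartridge's bottom. Axes of the cartridge: grip across its x (12 mm).
- saucer: clear glass plate of 188 mm diameter, flat within 50 mm of its middle, where it is 7 mm thick, rim 19 mm high; loose, 0.25 kg; it carries the cartridge. Origin: centre of its underside.
- jug: clear glass jug, 74 x 121 x 170 mm, a bystander. Origin: centre of its underside.
- coupe: stemmed glass with gilt rim, 92 mm across, 121 mm high, a bystander. Origin: centre of its underside.
- shaker: salt shaker with grey cap, 44 mm across, 90 mm high, a bystander. Origin: centre of its underside.
There are look-alikes about, which are no part of the job. What is shaped like the filter but brown or yellow is not meant.

How it is judged (in metres and radians):
On the way:
1. the cartridge, held in the gripper, has itself pushed the flap well open (0.6 rad or more), the gripper not touching the flap (value of joint flap above 0.6 rad and contact force between the fingers and filter above 0.5 N and contact force between filter and flap above 0.1 N and contact force between each of the arm, the fingers and flap below 0.1 N), for 0.1 s.
At the end, for the whole second after the job is handed in: the cartridge is wholly inside the bin (its middle within the bin's walls and less than 120 mm above the worktop), at rest (under 0.03 m/s), and the flap is shut (under 0.08 rad) (x of filter_mid in the frame of bin between -0.065 and 0.125 m and y of filter_mid in the frame of bin between -0.085 and 0.085 m and z of filter_mid in the frame of bin between 0 and 0.12 m and value of joint flap below 0.08 rad and linear speed of filter below 0.03 m/s); the robot touches nothing.
It fails at once if the jug, the gilt glass or the shaker is moved more than 30 mm or tipped more than 0.3 rad (distance of any of jug, coupe, shaker from where it was at the start of the episode above 0.03 m or angle between any of jug, coupe, shaker's own z axis and vertical above 0.3 rad).
It fails at once if the gripper pushes the flap with more than 3 N (contact force between any of the fingers, the arm and flap above 3 N).
It also fails if it takes over 40 s, if anything falls off the work surface, if the arm or the gripper's body presses on something with over 40 N, if the wrist force passes 120 N, or if a joint passes its speed limit or range.

## Working session

There is one attempt and no reset: what is moved stays moved. The work goes in short steps, Python scripts to look and compute and a tool call to move; the robot and the scene stay as the last step left them, time stands still between calls to the robot, and variables do not carry over. Pictures are saved under pics/ and viewed, at most 10 in all, crops included, and the job is handed in when it is done.

Besides the shell and the picture viewer there is one more tool, called after "Emit:" by a JSON object that holds its "api" and its "payload", one argument or row to a line. arm_command: Moves the arm, as the interface text tells. Its arguments: {"type":"object","properties":{"targets":{"type":"array","items":{"type":"array","items":{"type":"number"}}}},"required":["targets"]}

```bash
ls; mkdir -p pics; python3 - <<'E'
from cell import env
import cv2,numpy as np
s=env.state();print(s)
ims=[]
for n in("scene","top","wrist"):
    c=env.read_camera(n);cv2.imwrite(f"pics/{n}0.png",c["frame"][:,:,::-1])
    print(n,{k:(np.round(v,3).tolist() if k!="frame" else 0) for k,v in c.items()})
E
```

```text
pics
{'t': 0.0, 'joints': array([ 1.07240210e+00,  4.91578712e-01,  1.55943358e+00,  4.70269349e-05,
        1.09167668e+00, -1.05593048e-01]), 'qvel': array([ 1.18007591e-03, -1.09918301e-04, -4.14132980e-04, -1.08678731e-03,
       -1.50679597e-03, -8.57934716e-05]), 'tau': array([-4.15006056e-03, -6.12647367e+01, -2.58163083e+01,  6.91078696e-02,
        4.83245426e-02, -1.12760908e-04]), 'eef_pos': array([239.09079478, 577.21334187, 214.0553072 ]), 'tcp_rot': array([-3.14050684e+00, -1.57024208e-04,  2.74876969e+00]), 'ft_force': array([-0.85859806, -0.40022177,  0.28418842]), 'moment': array([ 0.03049595,  0.03206447, -0.01671413]), 'grip_force': 0.0, 'opening': 0.9998866387386782}
scene {'frame': 0, 'vertical_fov': 44.808, 'cx': 254.03, 'cy': 194.285, 'world_from_camera': [[0.754, -0.423, 0.503, -220.936], [-0.657, -0.471, 0.588, -867.489], [-0.012, -0.774, -0.633, 1060.466], [0.0, 0.0, 0.0, 1.0]]}
top {'frame': 0, 'vertical_fov': 53.762, 'cx': 250.088, 'cy': 195.603, 'world_from_camera': [[-0.02, -0.982, 0.189, 259.216], [-1.0, 0.017, -0.015, 8.695], [0.012, -0.189, -0.982, 1391.514], [0.0, 0.0, 0.0, 1.0]]}
wrist {'frame': 0, 'vertical_fov': 65.706, 'cx': 255.219, 'cy': 189.712, 'hand_eye': [[-0.0, -0.966, -0.26, 72.399], [1.0, -0.0, -0.0, -0.504], [0.0, -0.26, 0.966, -169.23], [0.0, 0.0, 0.0, 1.0]]}
```

View pics/scene0.png

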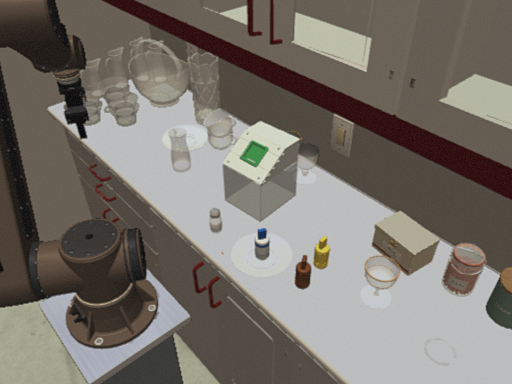

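View pics/top0.png

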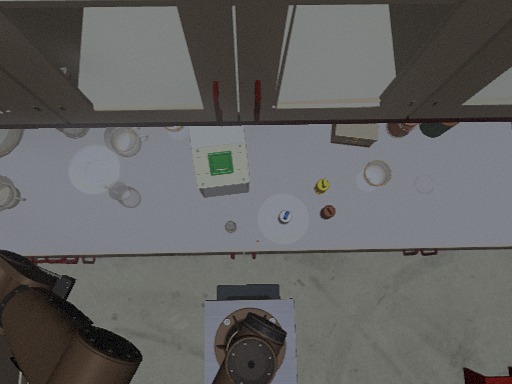

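The scene picture shows the blue tab at about (262,233), the green mouth at (255,153), the shaker at (215,220) and brown and yellow decoys at (303,272) and (322,253). In the top view the tab is at (285,216), the mouth at (220,163) and the shaker at (231,227). Next I measure.

```bash
cat > h.py <<'E'
import cv2,numpy as np
from cell import env
def f(c): return c["frame"].shape[0]/2/np.tan(np.radians(c["vertical_fov"])/2)
def ray(c,uv):
    d=np.array([(uv[0]-c["cx"])/f(c),(uv[1]-c["cy"])/f(c),1.]);T=np.array(c["world_from_camera"])
    d=T[:3,:3]@d;return T[:3,3],d/np.linalg.norm(d)
def plane(c,uv,z):
    o,d=ray(c,uv);return o+d*(z-o[2])/d[2]
def tri(a,b):
    (o,d),(p,e)=a,b
    s=np.linalg.lstsq(np.c_[d,-e],p-o,rcond=None)[0]
    A,B=o+d*s[0],p+e*s[1];return (A+B)/2,np.linalg.norm(A-B)
def blob(c,lo,hi,box=None):
    m=cv2.inRange(cv2.cvtColor(c["frame"],cv2.COLOR_RGB2HSV),lo,hi)
    if box is not None:
        k=np.zeros_like(m);x0,y0,x1,y1=box;k[y0:y1,x0:x1]=1;m=m*k
    n,l,s,ce=cv2.connectedComponentsWithStats(m)
    i=1+s[1:,4].argmax();return (l==i),ce[i],s[i]
E
python3 - <<'E'
from h import *
S=env.read_camera("scene");T=env.read_camera("top")
for nm,lo,hi,bs,bt in(("blue",(105,120,40),(130,255,255),(240,215,285,260),(270,200,300,230)),("green",(50,120,30),(80,255,255),(230,130,280,175),(200,145,240,180))):
    r=[]
    for c,b in((S,bs),(T,bt)):
        m,ce,s=blob(c,lo,hi,b);r.append(ray(c,ce))
        q=cv2.minAreaRect(np.argwhere(m)[:,::-1].astype(np.float32));print(nm,ce.round(1),s,q)
    print(tri(*r))
a=cv2.resize(T["frame"][110:250,100:340],None,fx=3.3,fy=3.3,interpolation=cv2.INTER_CUBIC)
cv2.imwrite("pics/t1.png",a[:,:,::-1])
a=cv2.resize(S["frame"][100:290,140:360],None,fx=3.1,fy=3.1,interpolation=cv2.INTER_CUBIC)
cv2.imwrite("pics/s1.png",a[:,:,::-1])
E
```

```text
blue [261.6 233. ] [258 229   8  10  62] ((261.5, 233.5), (9.0, 7.0), 90.0)
blue [285.9 214.6] [284 211   5   8  22] ((285.70001220703125, 214.6000213623047), (2.683281421661377, 7.602630138397217), 26.56505012512207)
(array([ 437.41401117, -131.90009987,  106.49023225]), np.float64(2.542727576837812))
green [254.2 153. ] [241 141  27  25 311] ((253.7920379638672, 152.85601806640625), (17.455768585205078, 23.021377563476562), 34.695152282714844)
green [220.7 163.7] [209 154  24  21 325] ((220.44618225097656, 164.06924438476562), (18.85327911376953, 21.95414924621582), 82.87498474121094)
(array([594.60532442,  82.78884254, 208.86505802]), np.float64(1.754311978119978))
```

View pics/t1.png

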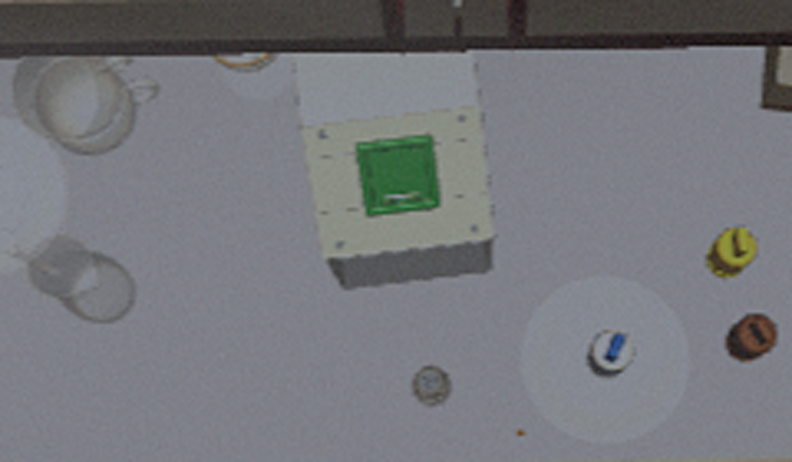

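View pics/s1.png

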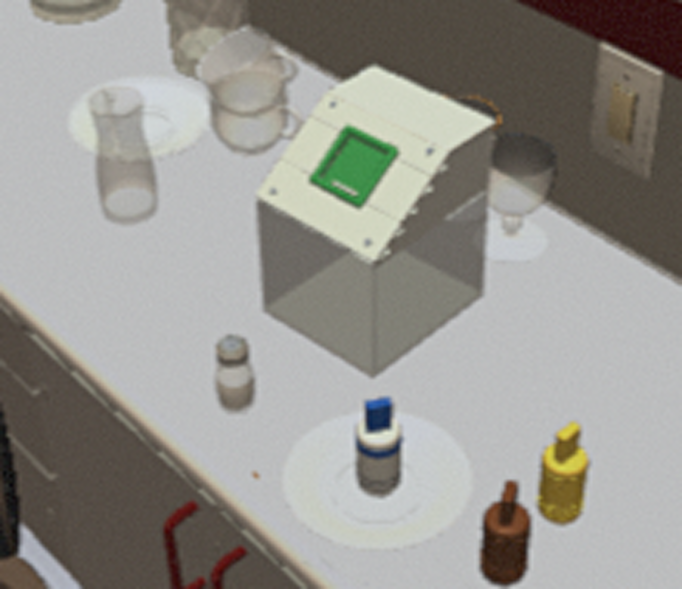

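The crops show the bin face with screws at (321,134), (461,119), (341,245) and (474,229), the jug at the left, the coupe behind the bin, and the tab's long axis pointing up and right. The tool can't tilt, so I'll pivot the cartridge in the grip against the mouth's front rim.

```bash
python3 - <<'E'
from h import *
S=env.read_camera("scene");T=env.read_camera("top")
t=lambda u,v:(u/3.3+100-.35,v/3.3+110-.35)
s=lambda u,v:(u/3.1+140-.35,v/3.1+100-.35)
def yaw(a,b):d=b-a;return np.degrees(np.arctan2(d[0],-d[1])),np.linalg.norm(d)
for n,a,b,z in(("frontTop",(328,259),(492,238),161),("slopeTop",(300,126),(480,106),239),("scr up",(321,134),(461,119),0),("scr lo",(341,245),(474,229),0)):
    if z==0: continue
    A,B=plane(T,t(*a),z),plane(T,t(*b),z);print(n,A.round(),B.round(),yaw(A,B),(A+B)/2)
A,B=plane(S,s(260,197),161),plane(S,s(373,262),161);print("scene fronttop",A,B,yaw(A,B))
A,B=plane(S,s(265,309),0),plane(S,s(373,375),0);print("scene bottom",A,B,yaw(A,B))
P=[tri(ray(T,t(*a)),ray(S,s(*b))) for a,b in(((321,134),(333,104)),((461,119),(430,151)),((341,245),(273,191)),((474,229),(367,242)))]
for p in P:print("screw",p[0].round(1),round(p[1],1))
print("mean",np.mean([p[0] for p in P],0), yaw(P[0][0],P[1][0]),yaw(P[2][0],P[3][0]))
print("shaker",plane(T,t(431,385),90),"tab",plane(T,(285.9,214.6),116),"saucer",plane(T,t(606,359),15))
print("coupe",plane(S,s(512,240),0),"jug?",plane(S,s(130,205),0))
# cabinet lower front edge: plane through top row line, scene ray
o,d1=ray(T,(200,124));_,d2=ray(T,(400,122));n=np.cross(d1,d2)
for uv in((300,85),(400,130)):
    p,d=ray(S,uv);k=(o-p)@n/(d@n);print("cab",p+k*d)
E
```

```text
frontTop [525. 158. 161.] [543.  -7. 161.] (np.float64(6.506645982726192), np.float64(166.269400796838)) [533.97436861  75.68606251 161.        ]
slopeTop [639. 176. 239.] [656.   3. 239.] (np.float64(5.739166786533843), np.float64(174.1137595855962)) [647.56517516  89.79292017 239.        ]
scene fronttop [526.0273673  159.02097774 161.        ] [540.9832706   -6.54752239 161.        ] (np.float64(5.161554251590174), np.float64(166.2426157191556))
scene bottom [527.16521436 164.99761128   0.        ] [545.12588816  -1.05264194   0.        ] (np.float64(6.1733452963493685), np.float64(167.0187785794368))
screw [630.9 157.3 234.9] 2.2
screw [644.8  21.8 234.8] 0.0
screw [534.9 144.7 172.5] 2.8
screw [549.8  11.5 171.9] 1.4
mean [590.10091865  83.80264988 203.54892267] (np.float64(5.872356934910958), np.float64(136.24654578281292)) (np.float64(6.3849280521158205), np.float64(134.08992660260031))
shaker [403.55636975  58.83246384  90.        ] tab [ 437.14719385 -131.66360871  116.        ] saucer [ 437.23728149 -132.66088139   15.        ]
coupe [831.50589717  67.23616489   0.        ] jug? [527.34141473 438.77684429   0.        ]
cab [611.98386945 -87.61035872 503.61403987]
cab [ 608.05249387 -402.8855474   509.96811417]
```

Emit:
{"api": "arm_command", "payload": {
  "targets": [
    [-40, -30, -8, 0, 1],
    [-80, -60, -16, 0, 1],
    [-120, -90, -24, 0, 1],
    [-160, -120, -30, 0, 1],
    [-200, -150, -36, 0, 1]
  ]
}}

```text
t: 0.85
eef_pos: [365.9, 362.8, 250.8]
tcp_rot: [3.141, 0.0, 2.749]
ft_force: [-0.1, 1.5, -0.9]
opening: 0.997
grip_force: 0.0
```

Emit:
{"api": "arm_command", "payload": {
  "targets": [
    [-30, -38, 0, 0, 1],
    [-55, -80, 0, 0, 1],
    [-70, -128, 0, 0, 1],
    [-70, -178, 0, 0, 1],
    [-70, -226, 0, 0, 1]
  ]
}}

```text
t: 1.35
eef_pos: [342.5, 127.3, 250.2]
tcp_rot: [3.142, 0.0, 2.749]
ft_force: [0.4, -1.2, 0.5]
opening: 0.996
grip_force: 0.0
```

```bash
cat >> h.py <<'E'
def togo(p):
    s=env.state();y=s["tcp_rot"][2];d=np.array(p)-s["eef_pos"]
    return np.round([np.cos(y)*d[0]+np.sin(y)*d[1],np.sin(y)*d[0]-np.cos(y)*d[1],-d[2]],1)
E
python3 - <<'E'
from h import *
s=env.state();print(s["t"],s["eef_pos"],s["joints"].round(3),np.degrees(s["tcp_rot"]));print(togo((437,-132,250)))
E
```

```text
1.35 [342.50730162 127.26542133 250.20355071] [ 0.174  0.065  2.082 -0.     0.994 -1.003] [1.79999475e+02 5.87517572e-03 1.57483948e+02]
[-1.866e+02 -2.033e+02  2.000e-01]
```

Emit:
{"api": "arm_command", "payload": {
  "targets": [
    [-35, -36, 0, 0, 1],
    [-70, -72, 0, 0, 1],
    [-105, -110, 0, 0, 1],
    [-140, -148, 0, 0, 1],
    [-172, -186, 0, 0, 1]
  ]
}}

```text
t: 1.85
eef_pos: [430.4, -107.7, 250.5]
tcp_rot: [3.141, 0.001, 2.748]
ft_force: [1.6, 0.2, -0.4]
opening: 0.999
grip_force: 0.0
```

Emit:
{"api": "arm_command", "payload": {
  "targets": [
    [-15, -17, 10, 0, 1],
    [-15, -17, 30, 0, 1],
    [-15, -17, 30, 0, 1]
  ]
}}

```text
t: 2.15
eef_pos: [436.5, -127.2, 218.6]
tcp_rot: [3.141, -0.004, 2.747]
ft_force: [-0.0, 0.5, -1.0]
opening: 1.001
grip_force: 0.0
```

```bash
python3 - <<'E'
from h import *
s=env.state();W=env.read_camera("wrist");S=env.read_camera("scene")
print(s["t"],s["eef_pos"],s["joints"].round(3),np.degrees(s["tcp_rot"]))
cv2.imwrite("pics/w2.png",W["frame"][:,:,::-1])
im=S["frame"].copy();Ti=np.linalg.inv(S["world_from_camera"])
for k in range(0,401,50):
    p=Ti@np.r_[s["eef_pos"]+[0,0,k],1];u=p[:2]/p[2]*f(S)+[S["cx"],S["cy"]]
    cv2.circle(im,tuple(int(round(a)) for a in u),1,(255,0,0) if k%100 else (255,255,0),-1)
cv2.imwrite("pics/s2.png",cv2.resize(im[0:330,100:420],None,fx=1.8,fy=1.8,interpolation=2)[:,:,::-1])
E
```

```text
2.15 [ 436.51518605 -127.21301469  218.58063884] [-0.429  0.246  1.95   0.     0.949 -1.606] [179.98419627  -0.21020269 157.40547083]
```

View pics/w2.png

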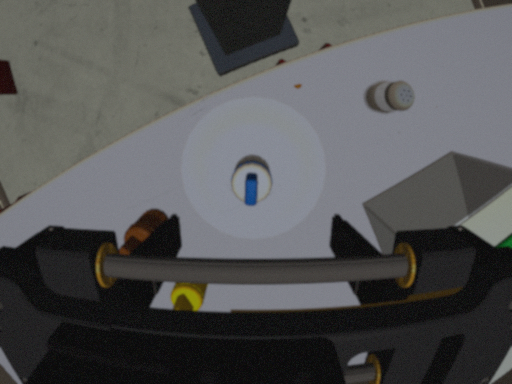

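View pics/s2.png

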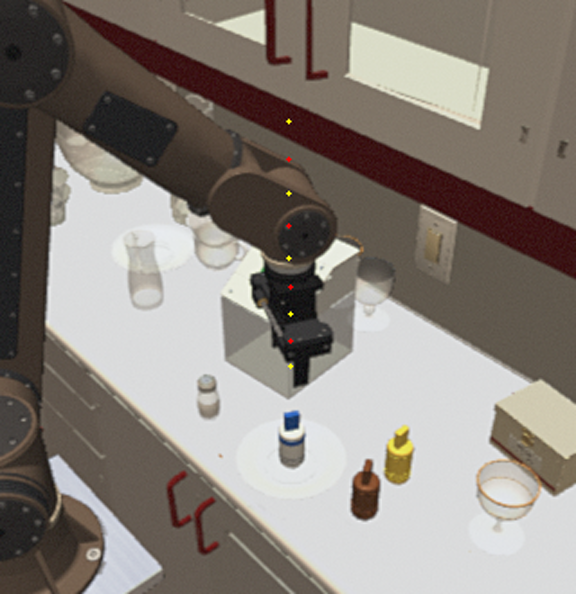

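The wrist view shows the tab at (251,189), tab axis nearly along the image's vertical, and fingers either side. The scene view shows the wrist joint (cap at (303,232)) about 250 mm above the TCP, so cabinet clearance needs checking.

```bash
python3 - <<'E'
from h import *
s=env.state();W=env.read_camera("wrist");S=env.read_camera("scene");T=env.read_camera("top")
Tw=np.eye(4);
from scipy.spatial.transform import Rotation as R
Tw[:3,:3]=R.from_euler("xyz",s["tcp_rot"]).as_matrix();Tw[:3,3]=s["eef_pos"];C=Tw@W["hand_eye"]
def wr(uv):
    d=np.array(uv)-[W["cx"],W["cy"]];r=np.linalg.norm(d);th=r/f(W)
    v=C[:3,:3]@np.r_[np.sin(th)*d/r,np.cos(th)];return C[:3,3],v
m,ce,st=blob(W,(105,120,40),(130,255,255),(230,160,270,215))
q=cv2.minAreaRect(np.argwhere(m)[:,::-1].astype(np.float32));print(ce,st,q)
bx=cv2.boxPoints(q)
for p in bx:
    o,v=wr(p);print(p,(o+v*(121-o[2])/v[2]).round(1))
# cap
a,b=ray(S,(268.3,128.9));j=s["joints"][0];ax=np.array([np.sin(j),-np.cos(j),0])
A=np.c_[[0,0,1.],ax,-b];x,res=np.linalg.solve(A,a-s["eef_pos"]),0;print("D,w",x)
e=b; 
print("cap radius mm",15*x[2]/f(S))
# cabinet red band
for c,cols in((S,(300,340,360,400,440)),):
    hsv=cv2.cvtColor(c["frame"],cv2.COLOR_RGB2HSV);mm=((hsv[...,0]<8)|(hsv[...,0]>172))&(hsv[...,1]>120)
    o,d1=ray(T,(120,126));_,d2=ray(T,(330,126))
    for u in cols:
        r=np.where(mm[:200,u])[0];print(u,r.min(),r.max())
t=T["frame"].astype(int).sum(2)
for u in(110,120,160,180,280,320,450):print(u,t[112:132,u])
E
```

```text
[249.92592593 187.92929293] [245 173  11  30 297] ((250.0, 187.5), (29.0, 10.0), 90.0)
[245. 173.] [ 418.6 -129.8  121. ]
[255. 173.] [ 422.2 -121.2  121. ]
[255. 202.] [ 448. -132.  121.]
[245. 202.] [ 444.4 -140.7  121. ]
D,w [ 272.96594168   61.15777835 1091.49231943]
cap radius mm 35.15421544080237
300 75 95
340 93 115
360 102 125
400 119 144
440 137 164
110 [234 224 213 228 219 225 232 238 241 242 246 191 187 204 196 330 352 336
 355 335]
120 [215 237 220 220 224 231 227 249 242 240 245 186 188 203 188 392 374 367
 380 377]
160 [219 225 219 225 212 224 235 229 230 245 187 179 164 174 199 445 435 433
 434 444]
180 [239 239 227 233 232 223 230 232 242 239 177 163 171 156 390 323 373 346
 423 459]
280 [211 202 221 218 216 222 215 225 165 146 142 123 109 445 440 434 439 435
 438 430]
320 [210 220 228 207 213 213 216 222 138  98 124  82 446 434 430 440 440 430
 436 439]
450 [193 200 193 190 181 208  98  83  93  91 161 249 258 224 168 127 313 440
 446 445]
```

```bash
python3 - <<'E'
from h import *
W=env.read_camera("wrist");S=env.read_camera("scene");T=env.read_camera("top")
m,ce,st=blob(W,(100,90,30),(130,255,255),(230,160,270,215))
for y in range(170,206,3):
    r=np.where(m[y])[0];print(y,(r.min(),r.max()) if len(r) else 0, end=" ")
print()
o,d1=ray(T,(160,126.7));_,d2=ray(T,(320,123.8));n=np.cross(d1,d2)
for uv in((340,115.5),(400,144.5),(440,164.5)):
    p,d=ray(S,uv);k=(o-p)@n/(d@n);print("cab",p+k*d)
a=cv2.resize(W["frame"][150:220,215:285],None,fx=6,fy=6,interpolation=cv2.INTER_CUBIC)
cv2.imwrite("pics/w3.png",a[:,:,::-1])
E
```

```text
170 0 173 (np.int64(247), np.int64(254)) 176 (np.int64(246), np.int64(254)) 179 (np.int64(245), np.int64(255)) 182 (np.int64(245), np.int64(255)) 185 (np.int64(245), np.int64(255)) 188 (np.int64(245), np.int64(255)) 191 (np.int64(244), np.int64(255)) 194 (np.int64(244), np.int64(254)) 197 (np.int64(244), np.int64(254)) 200 (np.int64(244), np.int64(254)) 203 0 
cab [ 625.06550161 -219.89993282  462.95975225]
cab [ 625.91732645 -400.74262439  462.66224003]
cab [ 627.25768175 -504.43832522  460.32391158]
```

View pics/w3.png

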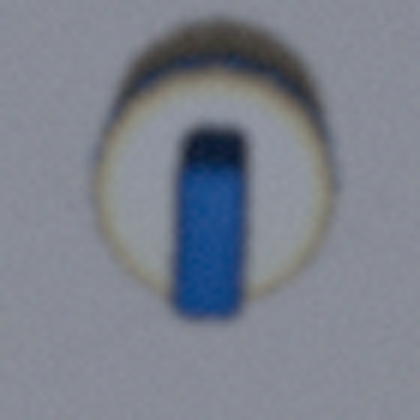

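The wrist crop shows the tab's top face at about (250,190), aligned with the tool within 2 degrees. The cabinet edge is at about x 625, z 462. So I'll tilt the cartridge against the bin's front edge with the tool turned half round, then turn it back and insert.

```bash
python3 -c "
from h import *
print(togo((430.7,-129.9,92)))"
```

```text
[  5.1  -5.7 128.9]
```

Emit:
{"api": "arm_command", "payload": {
  "targets": [
    [5, -6, 20, 0, 0.6],
    [5, -6, 50, 0, 0.6],
    [5, -6, 80, 0, 0.6],
    [5, -6, 105, 0, 0.6],
    [5, -6, 122, 0, 0.6]
  ]
}}

```text
t: 3.05
eef_pos: [430.3, -130.3, 97.2]
tcp_rot: [3.141, -0.001, 2.749]
ft_force: [-0.2, -0.3, 0.9]
opening: 0.641
grip_force: 0.0
```

Emit:
{"api": "arm_command", "payload": {
  "targets": [
    [0, 0, 7, 0, 0.6],
    [0, 0, 7, 0, 0.3],
    [0, 0, 7, 0, 0],
    [0, 0, 7, 0, 0],
    [0, 0, 7, 0, 0]
  ]
}}

```text
t: 3.55
eef_pos: [430.8, -130.6, 92.0]
tcp_rot: [3.142, 0.001, 2.749]
ft_force: [-0.2, 0.4, -0.4]
opening: 0.318
grip_force: 0.0
```

Emit:
{"api": "arm_command", "payload": {
  "targets": [
    [0, 0, 0, 0, 0],
    [0, 0, 0, 0, 0],
    [0, 0, -10, 0, 0],
    [0, 0, -30, 0, 0],
    [0, 0, -60, 0, 0]
  ]
}}

```text
t: 4.05
eef_pos: [429.7, -130.2, 151.6]
tcp_rot: [3.141, -0.003, 2.749]
ft_force: [0.1, -0.4, -1.7]
opening: 0.123
grip_force: 30.0
```

Emit:
{"api": "arm_command", "payload": {
  "targets": [
    [0, 0, -25, 8, 0],
    [0, 0, -50, 16, 0],
    [0, 0, -75, 24, 0],
    [0, 0, -100, 32, 0],
    [0, 0, -120, 40, 0]
  ]
}}

```text
t: 4.55
eef_pos: [430.2, -130.4, 273.3]
tcp_rot: [3.141, 0.001, 2.045]
ft_force: [0.7, -0.2, -1.8]
opening: 0.127
grip_force: 30.0
```

Emit:
{"api": "arm_command", "payload": {
  "targets": [
    [0, 0, 0, 8, 0],
    [0, 0, 0, 16, 0],
    [0, 0, 0, 24, 0],
    [0, 0, 0, 32, 0],
    [0, 0, 0, 40, 0]
  ]
}}

```text
t: 5.05
eef_pos: [430.1, -130.3, 271.8]
tcp_rot: [-3.141, -0.0, 1.347]
ft_force: [-0.1, 0.6, -3.1]
opening: 0.123
grip_force: 30.0
```

Emit:
{"api": "arm_command", "payload": {
  "targets": [
    [0, 0, 0, 8, 0],
    [0, 0, 0, 16, 0],
    [0, 0, 0, 24, 0],
    [0, 0, 0, 32, 0],
    [0, 0, 0, 40, 0]
  ]
}}

```text
t: 5.55
eef_pos: [430.1, -130.3, 271.7]
tcp_rot: [-3.141, 0.0, 0.649]
ft_force: [-0.6, 0.4, -1.6]
opening: 0.127
grip_force: 30.0
```

Emit:
{"api": "arm_command", "payload": {
  "targets": [
    [0, 0, 0, 8, 0],
    [0, 0, 0, 16, 0],
    [0, 0, 0, 24, 0],
    [0, 0, 0, 31.5, 0]
  ]
}}

```text
t: 5.95
eef_pos: [430.1, -130.3, 271.7]
tcp_rot: [-3.141, 0.0, 0.099]
ft_force: [-0.1, -0.1, -2.9]
opening: 0.122
grip_force: 30.0
```

```bash
python3 -c "
from h import *
s=env.state();print(s['eef_pos'],s['joints'],np.degrees(s['tcp_rot']),s['ft_force'],s['opening'])
print(togo((500.5,73,270)))"
```

```text
[ 430.07448815 -130.33232891  271.7437596 ] [-4.41474535e-01  1.74626088e-01  1.88474016e+00  9.51601227e-05
  1.08262549e+00  1.03033648e+00] [-1.79984107e+02  1.71297640e-02  5.66888499e+00] [-0.0945941  -0.14916707 -2.93379053] 0.12232090419170794
[  90.2 -195.4    1.7]
```

Emit:
{"api": "arm_command", "payload": {
  "targets": [
    [18, -40, 0, 0, 0],
    [36, -80, 0, 0, 0],
    [54, -120, 0, 0, 0],
    [72, -160, 0, 0, 0],
    [90, -195, 1, 0, 0]
  ]
}}

```text
t: 6.45
eef_pos: [499.5, 74.8, 271.0]
tcp_rot: [-3.141, -0.0, 0.105]
ft_force: [0.2, -1.6, -3.2]
opening: 0.125
grip_force: 30.0
```

Emit:
{"api": "arm_command", "payload": {
  "targets": [
    [0, 0, 15, 0, 0],
    [0, 0, 30, 0, 0],
    [0, 0, 38, 0, 0]
  ]
}}

```text
t: 6.75
eef_pos: [498.9, 73.1, 231.6]
tcp_rot: [-3.141, 0.002, 0.105]
ft_force: [0.7, 0.4, -1.9]
opening: 0.122
grip_force: 30.0
```

```bash
python3 - <<'E'
from h import *
s=env.state();print(s['eef_pos'],s['joints'])
a=np.radians(6);M=np.array([597,83.2])
for th,L in((0,90),(36,84)):
    t=np.radians(th);d=17*np.array([np.cos(t),-np.sin(t)])+L*np.array([-np.sin(t),-np.cos(t)])
    g=np.array([-65,161])-d; p=M+g[0]*np.array([np.cos(a),np.sin(a)]);print(th,g,togo((*p,g[1]-19)))
c=env.read_camera("scene");cv2.imwrite("pics/s3.png",cv2.resize(c["frame"][60:260,170:350],None,fx=3,fy=3,interpolation=2)[:,:,::-1])
E
```

```text
[498.9366995   73.14033281 231.64726973] [1.44641951e-02 3.01203993e-01 1.82571031e+00 7.01558531e-05
 1.01636387e+00 1.47990927e+00]
0 [-82. 251.] [16.6  0.3 -0.4]
36 [-29.37932771 238.94977682] [69.2  0.3 11.7]
```

View pics/s3.png

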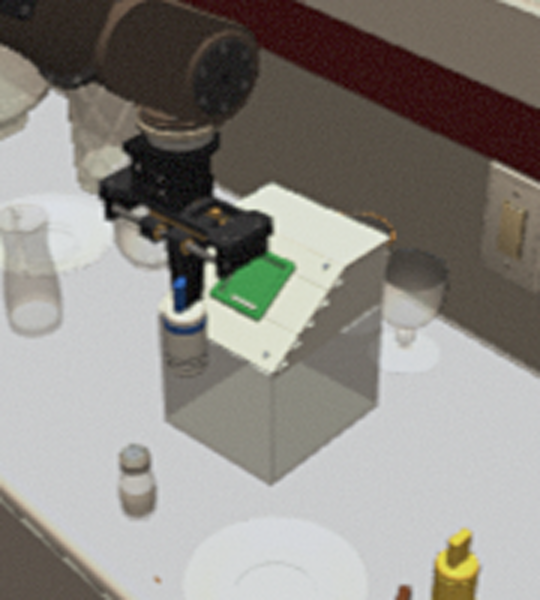

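The cartridge is held upright just in front of the bin's front edge (zoom (185,335)). Now I tilt it.

Emit:
{"api": "arm_command", "payload": {
  "targets": [
    [10, 0, 0, 0, 0],
    [18, 0, 0, 0, 0],
    [25, 0, 0, 0, 0],
    [32, 0, 0, 0, 0],
    [39, 0, 0, 0, 0]
  ]
}}

```text
t: 7.3
eef_pos: [538.8, 76.8, 232.5]
tcp_rot: [3.142, 0.0, 0.104]
ft_force: [-5.7, -1.0, -0.4]
opening: 0.123
grip_force: 30.0
```

Emit:
{"api": "arm_command", "payload": {
  "targets": [
    [6, 0, 1, 0, 0],
    [12, 0, 3, 0, 0],
    [18, 0, 6, 0, 0],
    [24, 0, 9, 0, 0],
    [30, 0, 12, 0, 0]
  ]
}}

```text
t: 7.8
eef_pos: [568.9, 80.1, 220.1]
tcp_rot: [-3.142, -0.001, 0.105]
ft_force: [-2.6, -0.9, 3.0]
opening: 0.123
grip_force: 30.0
```

```bash
python3 - <<'E'
from h import *
s=env.state();print(s['eef_pos'],s['joints'],s['ft_force'])
c=env.read_camera("scene");cv2.imwrite("pics/s4.png",cv2.resize(c["frame"][60:230,190:350],None,fx=3.4,fy=3.4,interpolation=2)[:,:,::-1])
E
```

```text
[568.93053741  80.09236895 220.11785797] [2.48437830e-02 4.13330393e-01 1.67889829e+00 1.47327235e-04
 1.04885680e+00 1.49089167e+00] [-2.64196494 -0.93723577  3.01959087]
```

View pics/s4.png

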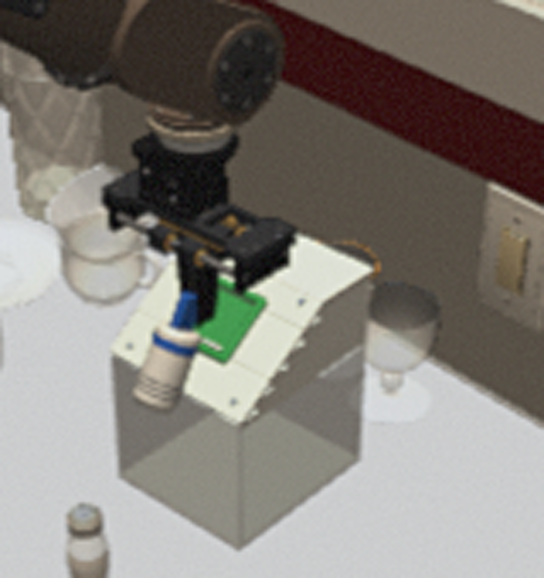

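The cartridge is now tilted, bottom toward the robot at about (152,395) and tab at (188,305). I'll measure the tilt.

```bash
python3 - <<'E'
from h import *
s=env.state();S=env.read_camera("scene");y=s['tcp_rot'][2];ax=np.array([np.cos(y),np.sin(y),0]);n=np.array([-np.sin(y),np.cos(y),0])
G=s['eef_pos']+[0,0,19]
P=[]
for n_,uv in(("tabtop",(188,294)),("ring",(172,345)),("bottom",(153,392))):
    off=22 if n_=="ring" else 0
    o,d=ray(S,(uv[0]/3.4+190-.35,uv[1]/3.4+60-.35));k=((G-o)@n-0)/(d@n);q=o+k*d-G;P.append(np.array([q@ax,q[2]]));print(n_,P[-1].round(1))
v=P[2]-P[0];print(np.degrees(np.arctan2(-v[0],-v[1])),np.linalg.norm(v))
E
```

```text
tabtop [-15.3  17. ]
ring [-38.3 -28.1]
bottom [-65.5 -67.5]
30.718217597934366 98.37232263814963
```

Emit:
{"api": "arm_command", "payload": {
  "targets": [
    [-15, 0, -15, 0, 0],
    [-35, 0, -35, 0, 0],
    [-60, 0, -60, 0, 0],
    [-80, 0, -85, 0, 0],
    [-95, 0, -105, 0, 0]
  ]
}}

```text
t: 8.4
eef_pos: [473.3, 70.0, 326.7]
tcp_rot: [3.142, -0.003, 0.105]
ft_force: [0.9, 0.5, -2.7]
opening: 0.122
grip_force: 30.0
```

Emit:
{"api": "arm_command", "payload": {
  "targets": [
    [0, 0, 0, -8, 0],
    [0, 0, 0, -16, 0],
    [0, 0, 0, -24, 0],
    [0, 0, 0, -32, 0],
    [0, 0, 0, -40, 0]
  ]
}}

```text
t: 8.9
eef_pos: [474.3, 70.1, 325.3]
tcp_rot: [3.141, -0.001, 0.808]
ft_force: [-0.3, -0.7, -2.7]
opening: 0.128
grip_force: 30.0
```

Emit:
{"api": "arm_command", "payload": {
  "targets": [
    [0, 0, 0, -8, 0],
    [0, 0, 0, -16, 0],
    [0, 0, 0, -24, 0],
    [0, 0, 0, -32, 0],
    [0, 0, 0, -40, 0]
  ]
}}

```text
t: 9.4
eef_pos: [474.2, 70.1, 325.3]
tcp_rot: [3.14, -0.0, 1.507]
ft_force: [-0.1, 0.5, -1.8]
opening: 0.124
grip_force: 30.0
```

Emit:
{"api": "arm_command", "payload": {
  "targets": [
    [0, 0, 0, -8, 0],
    [0, 0, 0, -16, 0],
    [0, 0, 0, -24, 0],
    [0, 0, 0, -32, 0],
    [0, 0, 0, -40, 0]
  ]
}}

```text
t: 9.9
eef_pos: [474.2, 70.1, 325.3]
tcp_rot: [3.14, 0.001, 2.205]
ft_force: [-0.9, -1.1, -3.3]
opening: 0.124
grip_force: 30.0
```

Emit:
{"api": "arm_command", "payload": {
  "targets": [
    [0, 0, 0, -8, 0],
    [0, 0, 0, -16, 0],
    [0, 0, 0, -24, 0],
    [0, 0, 0, -32, 0],
    [0, 0, 0, -40, 0]
  ]
}}

```text
t: 10.4
eef_pos: [474.2, 70.1, 325.2]
tcp_rot: [3.141, 0.001, 2.903]
ft_force: [-0.7, 1.0, -2.9]
opening: 0.123
grip_force: 30.0
```

Emit:
{"api": "arm_command", "payload": {
  "targets": [
    [0, 0, 0, -8, 0],
    [0, 0, 0, -16, 0],
    [0, 0, 0, -20, 0],
    [0, 0, 0, -20, 0]
  ]
}}

```text
t: 10.8
eef_pos: [474.1, 70.1, 325.2]
tcp_rot: [3.142, 0.001, -3.036]
ft_force: [0.4, 0.4, -2.5]
opening: 0.124
grip_force: 30.0
```

```bash
python3 - <<'E'
from h import *
s=env.state();print(s['eef_pos'],np.degrees(s['tcp_rot']))
a=np.radians(6);M=np.array([597,83.2])
n=np.array([.559,-.829]);u=np.array([.829,.559])
for L in(125,105,80,60,45,35,30):
    g=np.array([0,205])-L*n-5*u;p=M+g[0]*np.array([np.cos(a),np.sin(a)]);print(L,p.round(1),g[1]-19,togo((*p,g[1]-19)))
W=env.read_camera("wrist");S=env.read_camera("scene")
a=cv2.resize(S["frame"][40:200,190:350],None,fx=3.5,fy=3.5,interpolation=2)
cv2.imwrite("pics/c5.png",a[:,:,::-1]);cv2.imwrite("pics/w5.png",W["frame"][:,:,::-1])
E
```

```text
[474.0893965   70.10036166 325.23828761] [ 1.79996768e+02  5.77122756e-02 -1.73954301e+02]
125 [523.4  75.5] 286.83 [-49.6   0.1  38.4]
105 [534.5  76.6] 270.25 [-60.8   0.1  55. ]
80 [548.4  78.1] 249.52499999999998 [-74.7   0.1  75.7]
60 [559.5  79.3] 232.94500000000002 [-85.9   0.1  92.3]
45 [567.9  80.1] 220.51000000000002 [-9.430e+01  1.000e-01  1.047e+02]
35 [573.4  80.7] 212.22 [-9.99e+01  1.00e-01  1.13e+02]
30 [576.2  81. ] 208.07500000000002 [-1.027e+02  1.000e-01  1.172e+02]
```

View pics/c5.png

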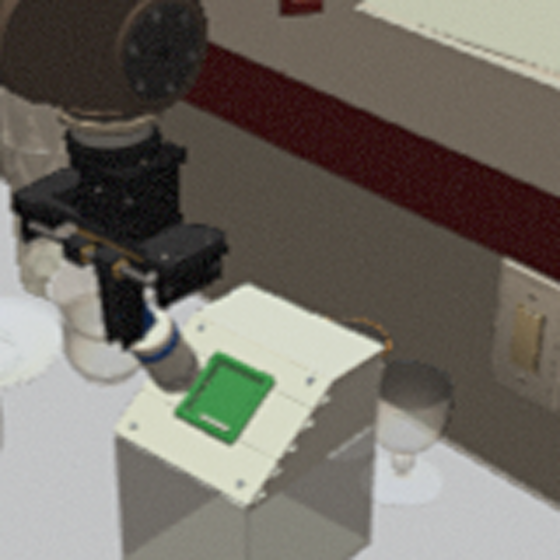

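No pictures left to view. The tilt is now right: bottom toward the mouth at about (175,375), green mouth at (225,395). I go in by geometry and force.

Emit:
{"api": "arm_command", "payload": {
  "targets": [
    [-25, 0, 10, 0, 0],
    [-50, 0, 25, 0, 0],
    [-50, 0, 38, 0, 0],
    [-55, 0, 47, 0, 0],
    [-61, 0, 55, 0, 0]
  ]
}}

```text
t: 11.4
eef_pos: [534.7, 76.5, 269.9]
tcp_rot: [3.142, 0.0, -3.038]
ft_force: [-0.3, 0.5, -2.2]
opening: 0.122
grip_force: 30.0
```

Emit:
{"api": "arm_command", "payload": {
  "targets": [
    [-3, 0, 4, 0, 0],
    [-6, 0, 8, 0, 0],
    [-8, 0, 12, 0, 0]
  ]
}}

```text
t: 11.7
eef_pos: [542.7, 77.3, 258.6]
tcp_rot: [-3.142, 0.001, -3.037]
ft_force: [-2.0, -0.8, 0.5]
opening: 0.125
grip_force: 30.0
```

```bash
python3 - <<'E'
from h import *
s=env.state();print(s['eef_pos'],s['ft_force'],s['moment'])
S=env.read_camera("scene");T=env.read_camera("top")
# ring & tab blue, remaining green
for c,b in((S,(200,90,290,170)),(T,(190,140,260,240))):
    for nm,lo,hi in(("blue",(100,80,30),(130,255,255)),("green",(50,120,30),(80,255,255))):
        m,ce,st=blob(c,lo,hi,b);print(nm,ce.round(1),st)
E
```

```text
[542.70520319  77.31409419 258.63680669] [-2.04804259 -0.76220426  0.48259479] [-0.0239822   0.40916585 -0.01649179]
blue [251.8 149.2] [246 145  11   7  16]
green [255.2 155.2] [241 143  27  23 104]Traceback (most recent call last):
  File "<stdin>", line 7, in <module>
  File "h.py", line 18, in blob
    i=1+s[1:,4].argmax();return (l==i),ce[i],s[i]
        ~~~~~~~~~~~~~~^^
ValueError: attempt to get argmax of an empty sequence
```

Emit:
{"api": "arm_command", "payload": {
  "targets": [
    [-3, 0, 4, 0, 0],
    [-6, 0, 8, 0, 0],
    [-8, 0, 12, 0, 0]
  ]
}}

```text
t: 12.1
eef_pos: [550.3, 78.1, 245.9]
tcp_rot: [3.141, -0.001, -3.037]
ft_force: [-3.1, -0.5, -1.1]
opening: 0.125
grip_force: 30.0
```

Emit:
{"api": "arm_command", "payload": {
  "targets": [
    [-3, 0, 4, 0, 0],
    [-6, 0, 9, 0, 0],
    [-9, 0, 13, 0, 0]
  ]
}}

```text
t: 12.4
eef_pos: [559.5, 79.1, 232.6]
tcp_rot: [3.141, -0.001, -3.037]
ft_force: [-3.1, 0.0, -2.0]
opening: 0.12
grip_force: 30.0
```

Emit:
{"api": "arm_command", "payload": {
  "targets": [
    [-3, 0, 4, 0, 0],
    [-6, 0, 9, 0, 0],
    [-8, 0, 12, 0, 0]
  ]
}}

```text
t: 12.7
eef_pos: [567.5, 79.9, 220.7]
tcp_rot: [3.141, -0.0, -3.037]
ft_force: [-2.7, 0.0, -1.8]
opening: 0.123
grip_force: 30.0
```

Emit:
{"api": "arm_command", "payload": {
  "targets": [
    [-2, 0, 3, 0, 0],
    [-4, 0, 6, 0, 0],
    [-5, 0, 8, 0, 0],
    [-5, 0, 8, 0, 0]
  ]
}}

```text
t: 13.1
eef_pos: [572.3, 80.4, 213.0]
tcp_rot: [3.142, -0.0, -3.037]
ft_force: [-1.5, 0.2, -4.4]
opening: 0.124
grip_force: 30.0
```

```bash
python3 - <<'E'
from h import *
s=env.state();print(s['eef_pos'],s['ft_force'],s['moment'],s['tau'].round(1),s['joints'].round(4))
E
```

```text
[572.295482    80.40900715 213.00692667] [-1.51316826  0.18385509 -4.36421945] [ 0.00943446  0.46306714 -0.02778471] [ -0.  -58.1 -27.    0.   -0.5   0. ] [ 2.5300e-02  4.2570e-01  1.6789e+00  1.0000e-04  1.0372e+00 -1.6501e+00]
```

Emit:
{"api": "arm_command", "payload": {
  "targets": [
    [-1, 0, 2, 0, 0],
    [-3, 0, 5, 0, 0],
    [-3, 0, 5, 0, 0]
  ]
}}

```text
t: 13.4
eef_pos: [575.0, 80.8, 208.0]
tcp_rot: [3.141, -0.0, -3.037]
ft_force: [-1.2, 0.7, -3.0]
opening: 0.12
grip_force: 30.0
```

Emit:
{"api": "arm_command", "payload": {
  "targets": [
    [0, 0, 0, 0, 0.22],
    [0, 0, 0, 0, 0.26],
    [0, 0, 0, 0, 0.26],
    [0, 0, 0, 0, 0.26],
    [0, 0, 0, 0, 0.26]
  ]
}}

```text
t: 13.9
eef_pos: [575.3, 80.7, 208.4]
tcp_rot: [3.142, 0.0, -3.037]
ft_force: [1.1, 0.3, 0.0]
opening: 0.26
grip_force: 0.0
```

```bash
cat > chk.py <<'E'
from h import *
s=env.state();print(s['t'],s['eef_pos'],s['ft_force'],s['opening'])
for n,b in(("scene",(225,120,285,190)),("top",(190,140,260,240))):
    c=env.read_camera(n);cv2.imwrite(f"pics/{n}_{s['t']:.2f}.png",c["frame"][:,:,::-1])
    for nm,lo,hi in(("blue",(100,80,30),(130,255,255)),("green",(50,120,30),(80,255,255))):
        try:m,ce,st=blob(c,lo,hi,b);print(n,nm,ce.round(1),st)
        except ValueError:print(n,nm,"none")
E
python3 chk.py
```

```text
13.9 [575.26336761  80.74814441 208.44932907] [1.13255762 0.34175379 0.01041928] 0.26018783590117245
scene blue none
scene green [254.9 155.1] [241 146  27  20 215]
top blue none
top green none
```

Emit:
{"api": "arm_command", "payload": {
  "targets": [
    [10, 0, -15, 0, 0.26],
    [25, 0, -40, 0, 0.26],
    [50, 0, -75, 0, 0.26],
    [90, 0, -100, 0, 0.26],
    [135, 0, -110, 0, 0.26]
  ]
}}

```text
t: 14.5
eef_pos: [440.4, 66.4, 321.4]
tcp_rot: [-3.141, 0.005, -3.037]
ft_force: [0.4, -0.8, 1.5]
opening: 0.261
grip_force: 0.0
```

Emit:
{"api": "arm_command", "payload": {
  "targets": [
    [0, -45, 0, 0, 0.26],
    [0, -90, 0, 0, 0.26],
    [0, -135, 0, 0, 0.26],
    [0, -180, 0, 0, 0.26],
    [0, -180, 0, 0, 0.26]
  ]
}}

```text
t: 15.0
eef_pos: [459.9, -116.6, 319.4]
tcp_rot: [-3.14, 0.001, -3.041]
ft_force: [-0.1, 1.2, -0.3]
opening: 0.261
grip_force: 0.0
```

```bash
python3 chk.py; python3 - <<'E'
from h import *
import glob
# compare with start images: mouth area and changes inside the clear bin
for n,b in(("scene",(215,120,305,225)),("top",(185,125,255,200))):
    a=cv2.imread(f"pics/{n}0.png").astype(int);c=env.read_camera(n)["frame"][:,:,::-1].astype(int)
    d=np.abs(cv2.GaussianBlur(a.astype(np.uint8),(3,3),0).astype(int)-cv2.GaussianBlur(c.astype(np.uint8),(3,3),0)).sum(2)>60
    x0,y0,x1,y1=b;k=d[y0:y1,x0:x1].astype(np.uint8)
    nn,l,s,ce=cv2.connectedComponentsWithStats(k)
    for i in range(1,nn):
        if s[i,4]>12:print(n,s[i],ce[i]+[x0,y0],c[y0:y1,x0:x1][l==i].mean(0).round()[::-1],a[y0:y1,x0:x1][l==i].mean(0).round()[::-1])
E
```

```text
15.0 [ 459.9029263  -116.55707524  319.41608871] [-0.07995443  1.1659213  -0.29559036] 0.26138300728346364
scene blue none
scene green [250.4 154.8] [241 145  17  21 174]
top blue none
top green [220.8 163.8] [209 154  24  21 304]
scene [  15    0   70   53 2110] [265.43933649 139.79668246] [45. 45. 42.] [168. 176. 157.]
scene [  0  25  18  27 141] [220.44680851 157.43262411] [209. 210. 211.] [188. 189. 190.]
scene [  0  52  40  53 459] [228.57298475 206.55119826] [209. 210. 211.] [188. 189. 190.]
scene [31 63  5  5 16] [248.1875 185.1875] [92. 94. 98.] [130. 128. 119.]
scene [82 65  8 11 46] [300.43478261 190.23913043] [209. 210. 211.] [188. 189. 190.]
scene [28 72 12  4 33] [248.36363636 193.6969697 ] [ 99. 100. 102.] [132. 130. 120.]
scene [ 39  75  51  30 516] [287.18992248 213.74612403] [209. 210. 211.] [188. 189. 190.]
```

```bash
python3 - <<'E'
from h import *
S=env.read_camera("scene")
for uv in((248.2,185.2),(248.4,193.7)):
    for z in(20,60,100,130):print(uv,z,plane(S,uv,z).round())
T=env.read_camera("top");a=cv2.imread("pics/top0.png")[:,:,::-1].astype(int)
print(a[152:176,207:234].mean((0,1)),T["frame"][152:176,207:234].mean((0,1)))
print(env.state()['ft_force'])
E
```

```text
(248.2, 185.2) 20 [625. 152.  20.]
(248.2, 185.2) 60 [592. 113.  60.]
(248.2, 185.2) 100 [560.  74. 100.]
(248.2, 185.2) 130 [535.  45. 130.]
(248.4, 193.7) 20 [594. 115.  20.]
(248.4, 193.7) 60 [562.  77.  60.]
(248.4, 193.7) 100 [531.  39. 100.]
(248.4, 193.7) 130 [508.  11. 130.]
[ 69.91512346 107.75462963  75.2654321 ] [ 79.60030864 121.48611111  85.50462963]
[-1.04273878  0.28920436  0.20473196]
```

```bash
python3 -c "
from cell import env
print(env.job_done())"
```

```text
the job is handed in; nothing more can be done
None
```

The job is handed in at about 15 s of the 40 s limit, with no verdict returned. The cartridge went bottom first through the flap while held and was released. Image comparison then showed the tab gone, the mouth looking as at the start and a new object inside the bin, but I had no pictures left to view it directly.

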